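Peel the top sample tray off its sticky stack and hold it over the light panel

TASK

Slide the amber label roll up off its spindle and lay it flat in the middle of the round blue mat, letting go of it. Then peel the clinging teal tray off the white trays it nests in by its ear: raise the ear corner first, about 2 cm, while the opposite corner stays down, then lift the whole tray clear without pulling up the white tray beneath. Finish while still gripping the teal tray, holding it still and roughly level about 15 cm above the middle of the light panel, and leave everything else where it stands.

Things in the scene. Friction and masses are not known exactly. Their poses are not given: they have to be found in the camera images.
- roll: The loose amber label roll: a ring 64 mm across, 30 mm high, with a 28 mm hole, about 0.12 kg; origin at the middle of its underside, z its axis. It starts threaded on the upright spindle, resting on the collar, its edge overhanging the teal tray by 12 mm, 6 mm above it.
- roll_mid (a point): Centre of the amber label roll, half-way up (15 mm above its underside).
- spindle_top (a point): Centre of the top end of the fixed steel spindle (20 mm thick) at one side of the tray station. It stands up 40 mm from its collar, so 10 mm sticks out above the roll. The square grey collar below is 32 mm wide.
- mat_top (a point): Centre of the upper face of the fixed round blue mat, 110 mm across and 3 mm thick.
- panel_top (a point): Centre of the upper face of the fixed light panel: a cream-white glowing square (150 mm) in a black frame 170 mm wide, 13 mm high.
- teal_tray: Loose teal top tray, 0.06 kg, 120 mm (x) by 90 mm (y): a 12 mm rim, 3 mm thick, round a tapered pocket reaching 16 mm below the rim's top. Stands 10 mm above the white rim on four 7 mm feet; grey sprung felt cheeks, 8 mm above its rim, rub on its long edges, together holding it with 2 to 3 N for the first 10 mm. Origin centred, 10 mm below the rim's top; z up. An upright ear stands on its -x, -y corner; the spindle is on its +x side at the start.
- tray_ear (a point): Centre of the teal tray's ear: an upright flat fin 9 mm thick, 26 mm long, 34 mm high, its foot on the rim's top face 17 mm below this point. It runs along the tray's diagonal, direction (0.80, 0.60) in the tray's own x, y, so fingers close across it along (-0.60, 0.80). Axes of the tray. The tray's centre lies 70 mm off along (0.80, 0.60).
- tray_mid (a point): Middle of the teal tray at the height of its rim's top face (over the open pocket); axes of the tray.
- tray_near (a point): The teal tray's ear corner, on the rim's top face; 75 mm from tray_mid.
- tray_far (a point): The teal tray's opposite corner, on the rim's top face; 75 mm from tray_mid. The far foot, about which the tray tips when the ear is raised, is 8 mm inside this corner and 10 mm lower.
- white_tray: The loose white tray directly under the teal one: same size, without an ear; cheeks of its own hold it, more firmly. Origin on its centre line 10 mm below its rim's top face, z up, axes parallel to the teal tray's at the start. To stay in place.
- amber_bottle: Small amber bottle, 44 mm across, 90 mm high, beyond the work. Origin under its centre. Leave alone.
- jar: White jar with blue cap, 56 mm across, 55 mm high. Origin under its centre. Leave alone.
- dish: White covered dish, 92 mm across, 16 mm high. Origin under its centre. Leave alone.
- spatula: Thin steel lab spatula, 170 mm long, lying flat. Origin under its middle. Leave alone.
- carton: Small white carton with a teal band, 45 by 75 by 24 mm, nearest the robot. Origin under its centre. Leave alone.
Things that resemble listed ones, but are neither listed nor needed, are in the scene too. There is more than one size of the teal_tray; the one meant has the size given above.

How it is judged:
By the outcome, as a careful person would: the job done as asked, in the order asked, and still so for the second after the job is handed in, while the arm keeps its last pose, push and grip.
It also fails if it takes over 51 s, if anything falls off the work surface, if the arm or the gripper's body presses on something with over 40 N, if the wrist force passes 120 N, or if a joint passes its speed limit or range.

ROBOT

A 6-joint arm with a two-finger parallel gripper is mounted at the origin on the work surface. World frame = base frame: x ahead of the robot, y to its left, z up, the work surface at z = 0. Lengths are in m, angles in rad, forces in N, time in s.
With the tool pointing down it reaches from about 0.375 to 0.9 m from the base axis. Payload 3.1 kg.
Tool frame: the origin (TCP) lies on the centre line of the jaws, within the pads' length; the fingertips stand 17 mm ahead of it and the grasp point (between the pads) lies 2 mm behind it; y points along the fingers, z is the direction in which the jaws open and shut, and the axes are right-handed (so a half turn about y gives the same grasp; the last joint's range is limited). The gripper opens to 85 mm and grips with 20 to 120 N. Pads are 22 mm wide; open, the fingers measure 114 mm over their backs; the gripper's body (76 mm by 85 mm) begins 54 mm behind the grasp point. The pads swing forward as they close: fully open they stand 13 mm farther back than shut.
Start: joints at [0.922, 0.527, 1.433, -0, 1.181, -0.178], TCP at [0.283, 0.557, 0.248] pointing down, gripper open.
Joint ranges: [-3.08, 3.08], [-0.75, 2.2], [0.22, 2.44], [-1.43, 4.57], [0, 2.65], [-2.85, 2.85]. Speed limits (rad/s): [2.79, 2.79, 3.14, 3.14, 3.14, 3.14].

INTERFACE

Orientations are given as a unit quaternion [x, y, z, w].
In Python, from station import manip gives the robot as it stands.
- The arm moves only by the shell command python3 -m handwheel 'ROWS' [FORCE]. ROWS is JSON, one flat list of numbers, 7 for each row, row after row: the shift along the tool's x, y, z in cm, then the turn, a rotation vector about the tool's x, y, z in rad, then the finger opening in cm, from 0 to 8.54. A call has 1 to 10 rows; each row is the pose to reach, as a shift and turn from the pose commanded when the call began, along the tool's axes at that moment; what a row does not reach only later rows make up. A row lasts 1/12 s, in which the tool goes at most 41.7 mm and 7.16 degrees, less where a joint would pass 70% of its speed; a pose out of reach is approached as far as the arm can. A call with a gripper value outside its range is refused whole. The fingers move at their own pace and stop on an object; FORCE is the grip in N (left out, the last holds). Time passes only in rows, so rows that repeat a pose let the fingers close. It gives the time, the measured TCP pose, the force and the opening at its end, in the units of the state.
- manip.sense(): the state, without advancing time (a new reading comes with each control period).
- manip.snapshot(name): name is "side" or "top" or "wrist"; returns a dict with "frame" (480x640x3 uint8, red, green, blue), "depth" (480x640 float32, m along the optical axis (not along the pixel's ray), 0 where there is no reading), "camera_matrix" (3x3 intrinsics, pixels), "k1" (the pictures are not rectified: a ray, as slopes to the right and down, at radius r is drawn at 1 + k1 r^2 times it, then the intrinsics apply), "rvec" (rotation vector, rad) and "tvec" (3), from world to camera coordinates, as OpenCV has them. Camera axes: x right, y down, z forward; pixel columns grow to the right and rows downward; lengths in m; the calibration is good to about 2 mm. A picture is of the moment at which its call begins.
- manip.sign_off(): hands the job in, once; it reports no verdict.
The state is a dict: "t": time; "q": joint angles; "qd": joint speeds; "tau": joint torques, N m; "tcp_pos": TCP position; "tool_rot": TCP orientation; "force": force on the tool from outside, world axes, zero at the start; "ft_torque": the same for the moment, N m; "finger_gap": opening from 0.0 (shut) to 1.0 (fully open).
Only numpy, scipy, OpenCV 4.12 (cv2) and the standard library are available. Lean on these libraries where they do the work, as an engineer would, in place of code of your own. Each camera call takes 0.05 s, during which the arm holds its last target.

## Working session

There is one attempt and no reset: what is moved stays moved. The work goes in short steps, Python scripts to look and compute and a shell command to move; the robot and the scene stay as the last step left them, time stands still between calls to the robot, and variables do not carry over. Pictures are saved under pics/ and viewed, and the job is handed in when it is done.

```bash
ls; mkdir -p pics; python3 - <<'E'
from station import manip
import cv2,numpy as np
print(manip.sense())
for n in ["side","top","wrist"]:
    s=manip.snapshot(n)
    cv2.imwrite(f"pics/{n}0.png",s["frame"][:,:,::-1])
    np.savez(f"{n}0.npz",**s)
    print(n,s["camera_matrix"].tolist(),s["k1"],s["rvec"],s["tvec"])
E
```

```text
pics
{'t': 0.0, 'q': array([ 9.22472025e-01,  5.28498464e-01,  1.43392646e+00, -3.68661104e-05,
        1.18137614e+00, -1.78478410e-01]), 'qd': array([-0.00015305, -0.00016494, -0.0008074 , -0.00130275,  0.00025373,
       -0.00240753]), 'tau': array([ 5.09034944e-04, -4.42336321e+01, -1.78030479e+01, -1.49494545e-04,
        8.20746442e-03,  9.39355857e-06]), 'tcp_pos': array([0.28251595, 0.55673122, 0.24730604]), 'tool_rot': array([ 0.68840476, -0.16488957,  0.16428431, -0.68696505]), 'force': array([ 0.01810565, -0.41284257,  0.68840825]), 'ft_torque': array([-0.03219698, -0.03264217,  0.02279955]), 'finger_gap': 1.0005932565871167}
side [[617.4364004558511, 0.0, 320.07838226861594], [0.0, 617.4364004558511, 237.48546665872806], [0.0, 0.0, 1.0]] 0.03677825736417513 [ 1.96924029 -0.75476709  0.41453952] [-0.35918109  0.24539762  1.18295712]
top [[438.6567351549081, 0.0, 321.266777720783], [0.0, 438.6567351549081, 240.1906850234305], [0.0, 0.0, 1.0]] 0.007243283453256109 [ 2.15684774 -2.1421907   0.13436243] [0.01932402 0.49114415 0.99493209]
wrist [[355.8520289513521, 0.0, 325.98088026973176], [0.0, 355.8520289513521, 237.81702174604624], [0.0, 0.0, 1.0]] -0.026236915428867573 [-2.45511521 -1.50728964 -0.22131359] [-0.62209106 -0.03659438  0.3800311 ]
```

View pics/side0.png

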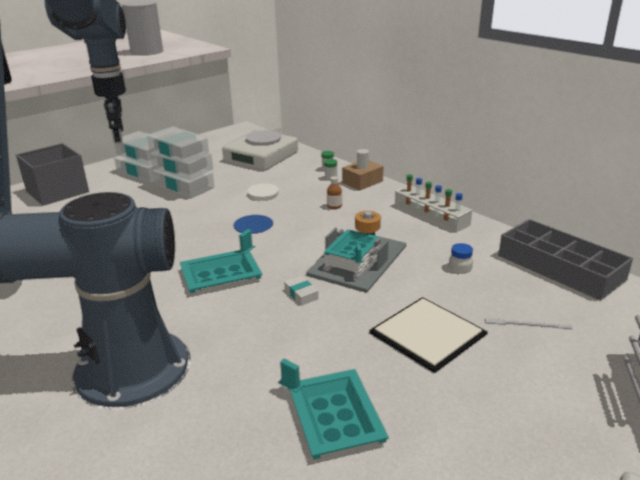

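View pics/top0.png

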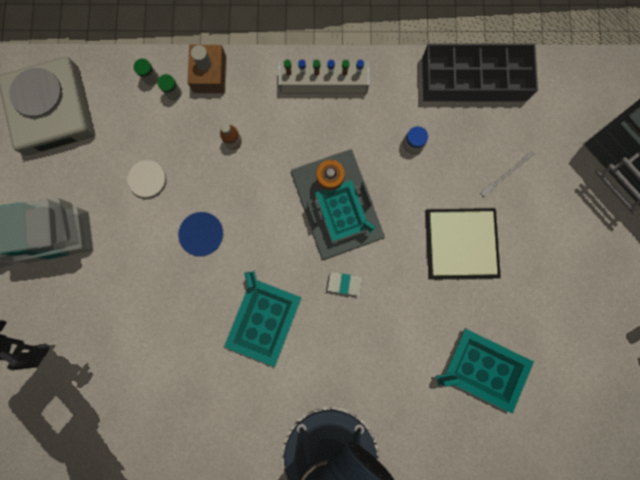

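View pics/wrist0.png

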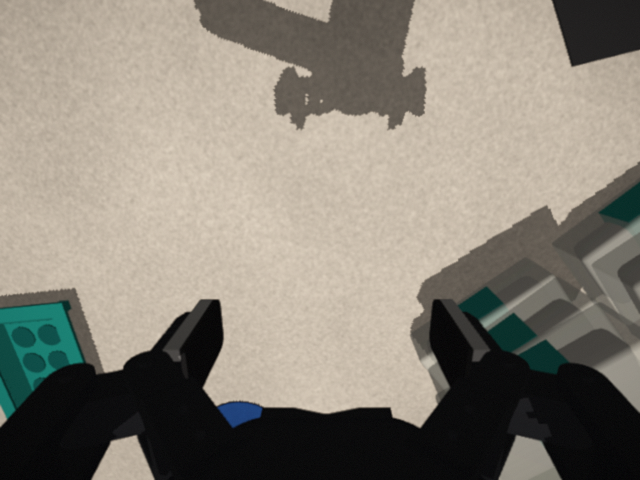

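The side view shows the station near (358,245): roll at (368,222), ear at (358,255), mat at (253,223) and panel at (428,331). In the top view the roll is at (330,174), the tray at (343,210), the mat at (201,233) and the panel at (462,243). I'll write helpers and enlarge the station.

```bash
cat > h.py <<'E'
import numpy as np,cv2
from scipy.spatial.transform import Rotation as R
def ray(s,u,v):
    K=s["camera_matrix"];k=float(s["k1"])
    d=np.array([k,0,0,0,0.])
    p=cv2.undistortPoints(np.array([[[u,v]]],float),K,d)[0,0]
    Rm=cv2.Rodrigues(np.asarray(s["rvec"],float))[0];t=np.asarray(s["tvec"],float).ravel()
    return Rm,t,np.array([p[0],p[1],1.])
def atz(s,u,v,z):
    Rm,t,r=ray(s,u,v);c=-Rm.T@t;d=Rm.T@r
    return c+d*(z-c[2])/d[2]
def atd(s,u,v):
    Rm,t,r=ray(s,u,v);z=float(s["depth"][int(round(v)),int(round(u))])
    return Rm.T@(r*z-t)
def proj(s,P):
    d=np.array([float(s["k1"]),0,0,0,0.])
    return cv2.projectPoints(np.array(P,float).reshape(-1,1,3),np.asarray(s["rvec"],float),np.asarray(s["tvec"],float),s["camera_matrix"],d)[0][:,0]
def cloud(s):
    h,w=s["depth"].shape
    uu,vv=np.meshgrid(np.arange(w),np.arange(h))
    d=np.array([float(s["k1"]),0,0,0,0.])
    p=cv2.undistortPoints(np.stack([uu,vv],-1).reshape(-1,1,2).astype(float),s["camera_matrix"],d)[:,0]
    z=s["depth"].reshape(-1)
    P=np.c_[p*z[:,None],z]
    Rm=cv2.Rodrigues(np.asarray(s["rvec"],float))[0]
    return ((P-np.asarray(s["tvec"]).ravel())@Rm).reshape(h,w,3)
def crop(s,name,x0,y0,x1,y1,f):
    im=s["frame"][y0:y1,x0:x1,::-1]
    cv2.imwrite(name,cv2.resize(im,None,fx=f,fy=f,interpolation=cv2.INTER_CUBIC))
def move(st,dpos):
    "world delta -> tool axes cm"
    return R.from_quat(st["tool_rot"]).inv().apply(dpos)*100
E
python3 - <<'E'
from h import *
t=np.load("top0.npz");s=np.load("side0.npz")
crop(t,"pics/topc.png",270,130,400,270,4.2) if 0 else crop(t,"pics/topc.png",280,140,400,265,4)
crop(s,"pics/sidec.png",300,200,420,300,6)
for u,v in [(201,233),(462,243),(330,165),(330,174),(343,210),(365,224),(300,300)]: print(u,v,atd(t,u,v).round(3))
C=cloud(t);F=t["frame"].astype(int)
hsv=cv2.cvtColor(t["frame"],cv2.COLOR_RGB2HSV)
m=(hsv[...,0]>105)&(hsv[...,0]<130)&(hsv[...,1]>150);m[:, :150]=0;m[:,260:]=0
v,u=np.nonzero(m);print("mat",u.mean(),v.mean(),m.sum(),C[m].mean(0).round(4),np.median(C[m],0))
print(atz(t,(u.min()+u.max())/2,(v.min()+v.max())/2,.003))
m=(F.min(-1)>150);m[:,:420]=0;m[:,510:]=0;m[:200]=0;m[290:]=0
m2=(hsv[...,2]<60);m2[:,:415]=0;m2[:,510:]=0;m2[:195]=0;m2[290:]=0
c,_=cv2.findContours(m2.astype('uint8'),0,2);c=max(c,key=cv2.contourArea);b=cv2.minAreaRect(c);print("panel",b,atz(t,*b[0],.013), np.median(C[235:250,455:470].reshape(-1,3),0))
E
```

```text
201 233 [0.51  0.313 0.007]
462 243 [ 0.489 -0.311  0.015]
330 165 [0.653 0.004 0.098]
330 174 [0.629 0.004 0.107]
343 210 [ 0.561 -0.028  0.046]
365 224 [ 0.52  -0.074  0.094]
300 300 [0.352 0.071 0.025]
mat 200.31597975415764 233.66015907447579 1383 [0.5083 0.3138 0.0092] [0.50857746 0.31534248 0.00242801]
[0.50940669 0.31513293 0.003     ]
panel ((462.3707580566406, 243.8634033203125), (69.9658432006836, 71.7149887084961), 88.21009063720703) [ 0.48693014 -0.31274506  0.013     ] [ 0.49134203 -0.31233818  0.0128084 ]
```

```bash
ls -la pics; python3 -c "
from h import *
s=np.load('side0.npz')
for u,v in [(253,223),(428,331),(368,215)]: print(atd(s,u,v))"
```

```text
total 1780
drwxr-xr-x 2 agent agent   4096 Dec  7 14:05 .
drwxr-xr-x 3 agent agent   4096 Dec  7 14:05 ..
-rw-r--r-- 1 agent agent 426588 Dec  7 14:04 side0.png
-rw-r--r-- 1 agent agent 318682 Dec  7 14:05 sidec.png
-rw-r--r-- 1 agent agent 429657 Dec  7 14:04 top0.png
-rw-r--r-- 1 agent agent 222540 Dec  7 14:05 topc.png
-rw-r--r-- 1 agent agent 406391 Dec  7 14:04 wrist0.png
[0.5093585  0.31222867 0.00268232]
[ 0.48152681 -0.32316278  0.01354552]
[ 0.62485064 -0.00976124  0.10626632]
```

View pics/topc.png

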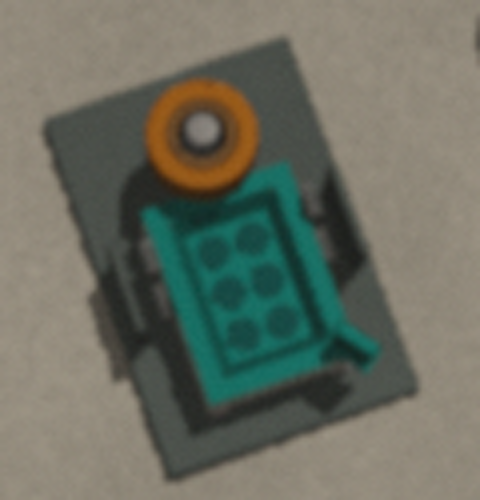

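View pics/sidec.png

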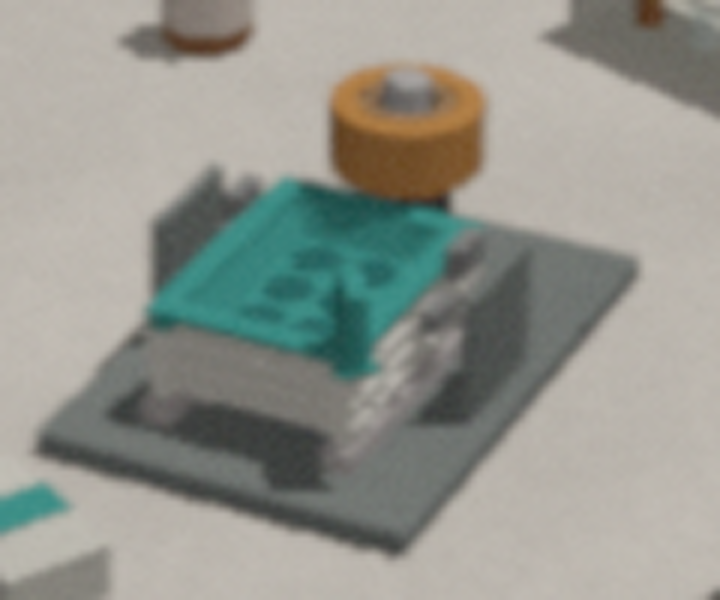

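```bash
python3 - <<'E'
from h import *
t=np.load("top0.npz");C=cloud(t)
s=np.load("side0.npz");D=cloud(s)
for S,P,n,lo,hi,x0,x1,y0,y1 in [(t,C,"t",85,95,280,400,140,265),(s,D,"s",85,95,300,420,200,300)]:
    hsv=cv2.cvtColor(S["frame"],cv2.COLOR_RGB2HSV)
    m=(hsv[...,0]>80)&(hsv[...,0]<96)&(hsv[...,1]>120)
    k=np.zeros_like(m);k[y0:y1,x0:x1]=1;mm=m&k
    z=P[mm][:,2];print(n,"teal",mm.sum(),np.histogram(z,bins=np.arange(.02,.13,.004)))
    m=(hsv[...,0]>8)&(hsv[...,0]<20)&(hsv[...,1]>150)&k
    z=P[m][:,2];print("amber",m.sum(),np.median(P[m],0),np.percentile(z,[5,25,50,75,95]))
    if n=="t":
        c,_=cv2.findContours(m.astype('uint8'),0,2);c=max(c,key=cv2.contourArea);print(cv2.fitEllipse(c))
g=lambda a,b:(280+a/4,140+b/4)
for a in [(145,210),(290,165),(215,405)]: print(atz(t,*g(*a),.066)[:2].round(4))
print("roll",atz(t,*g(203,135),.1).round(4), "spindle",atz(t,*g(202,130),.11).round(4),"ear tip",atz(t,*g(368,355),.1).round(4))
E
```

```text
t teal 1991 (array([  0,   0,   0,   0,   0,   8, 390, 443, 153, 287, 560,  66,   6,
         5,   1,   6,   1,   5,  33,  12,   0,   0,   0,   0,   0,   0,
         0]), array([0.02 , 0.024, 0.028, 0.032, 0.036, 0.04 , 0.044, 0.048, 0.052,
       0.056, 0.06 , 0.064, 0.068, 0.072, 0.076, 0.08 , 0.084, 0.088,
       0.092, 0.096, 0.1  , 0.104, 0.108, 0.112, 0.116, 0.12 , 0.124,
       0.128]))
amber 473 [0.63039743 0.00381738 0.09717628] [0.09052677 0.0957908  0.09717628 0.09845    0.1002181 ]
((329.95550537109375, 173.936279296875), (27.148061752319336, 28.3526668548584), 3.1157913208007812)
s teal 964 (array([ 19,  12,   0,   0,   0,   9, 195, 124,  91, 204, 213,  13,  10,
        10,   9,  10,   8,   7,  27,   0,   0,   0,   0,   0,   0,   0,
         0]), array([0.02 , 0.024, 0.028, 0.032, 0.036, 0.04 , 0.044, 0.048, 0.052,
       0.056, 0.06 , 0.064, 0.068, 0.072, 0.076, 0.08 , 0.084, 0.088,
       0.092, 0.096, 0.1  , 0.104, 0.108, 0.112, 0.116, 0.12 , 0.124,
       0.128]))
amber 267 [ 0.61360273 -0.01874321  0.08632343] [0.0709644  0.07790623 0.08632343 0.09409197 0.09730522]
[0.5971 0.0347]
[ 0.6241 -0.0486]
[ 0.4843 -0.0059]
roll [0.6317 0.0021 0.1   ] spindle [0.6317 0.0028 0.11  ] ear tip [ 0.5081 -0.0889  0.1   ]
```

```bash
cat >> h.py <<'E'
def plan(st,pos,Rt):
    R0=R.from_quat(st["tool_rot"]);Rt=R.from_matrix(Rt)
    print("shift cm",(R0.inv().apply(np.asarray(pos)-st["tcp_pos"])*100).round(2),"turn",(R0.inv()*Rt).as_rotvec().round(3))
def down(ax):
    "tool rot pointing down with jaw axis (tool z) along angle ax"
    y=np.array([0,0,-1.]);z=np.array([np.cos(ax),np.sin(ax),0]);return np.c_[np.cross(y,z),y,z]
E
python3 - <<'E'
from h import *
from station import manip
st=manip.sense();M=R.from_quat(st["tool_rot"]).as_matrix();print(M.round(3),np.degrees(np.arctan2(M[1,2],M[0,2])))
for a in (109,-71): print(a);plan(st,[.631,.003,.22],down(np.radians(a)))
E
```

```text
[[ 0.892 -0.001  0.453]
 [-0.453 -0.001  0.892]
 [-0.    -1.    -0.002]] 63.081899110825
109
shift cm [ 56.14   2.79 -33.61] turn [ 0.001 -0.801 -0.001]
-71
shift cm [ 56.14   2.79 -33.61] turn [1.00e-03 2.34e+00 2.00e-03]
```

```bash
python3 -m handwheel '[20,1,-12,0,0.8,0,8.5, 40,2,-24,0,1.6,0,8.5, 56.1,2.8,-33.6,0,2.34,0,8.5, 56.1,2.8,-33.6,0,2.34,0,8.5, 56.1,2.8,-33.6,0,2.34,0,8.5, 56.1,2.8,-33.6,0,2.34,0,8.5, 56.1,2.8,-33.6,0,2.34,0,8.5, 56.1,2.8,-33.6,0,2.34,0,8.5, 56.1,2.8,-33.6,0,2.34,0,8.5, 56.1,2.8,-33.6,0,2.34,0,8.5]' 40; python3 - <<'E'
from h import *
from station import manip
st=manip.sense();print(st['q']);plan(st,[.631,.003,.22],down(np.radians(-71)))
E
```

```text
t: 0.98
tcp_pos: [0.505, 0.203, 0.2303]
tool_rot: [-0.46, 0.537, -0.537, 0.46]
force: [0.8, 0.4, -0.6]
finger_gap: 0.994
[1.76717487e-01 4.42453267e-01 1.65520453e+00 1.08405518e-04
 1.04430475e+00 3.31884464e-01]
shift cm [17.81  1.02 15.54] turn [0.    1.084 0.   ]
```

```bash
python3 -m handwheel '[17.8,1,15.5,0,1.084,0,8.5, 17.8,1,15.5,0,1.084,0,8.5, 17.8,1,15.5,0,1.084,0,8.5, 17.8,1,15.5,0,1.084,0,8.5, 17.8,1,15.5,0,1.084,0,8.5, 17.8,1,15.5,0,1.084,0,8.5, 17.8,1,15.5,0,1.084,0,8.5, 17.8,1,15.5,0,1.084,0,8.5, 17.8,1,15.5,0,1.084,0,8.5, 17.8,1,15.5,0,1.084,0,8.5]' 40; python3 - <<'E'
from h import *
from station import manip
st=manip.sense();print(st['q']);plan(st,[.631,.003,.22],down(np.radians(-71)))
s=manip.snapshot("wrist");np.savez("w1.npz",**s);cv2.imwrite("pics/w1.png",s["frame"][:,:,::-1])
E
```

```text
t: 1.82
tcp_pos: [0.6311, 0.0054, 0.2199]
tool_rot: [-0.119, 0.697, -0.697, 0.118]
force: [0.4, -0.2, -0.3]
finger_gap: 0.995
[-1.68243939e-01  5.67630041e-01  1.44426263e+00  2.55543756e-05
  1.13087292e+00  1.06686367e+00]
shift cm [ 0.09 -0.01  0.22] turn [0.001 0.004 0.001]
```

View pics/w1.png

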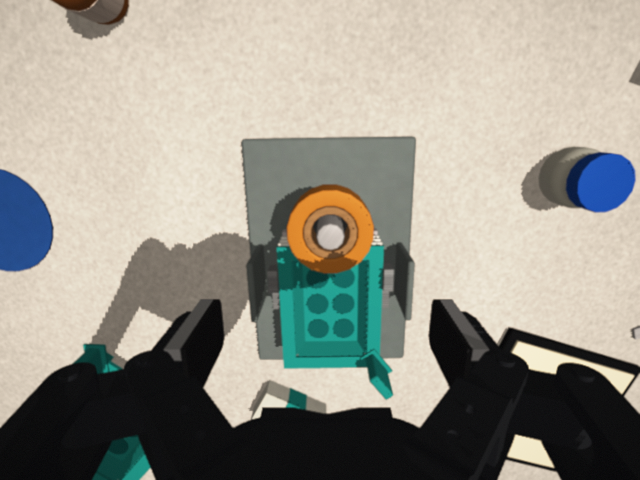

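The wrist view, nearly aligned with the tray, shows the roll centred near (330,229), the spindle top at (329,234), the tray rim from (277,245) to (385,367) and the ear at (377,375). I'll crop it for measuring.

```bash
python3 - <<'E'
from h import *
w=np.load("w1.npz")
crop(w,"pics/w1c.png",240,170,430,410,2.5*1)
C=cloud(w)
crop(w,"pics/w1c.png",240,180,420,405,2.6)
hsv=cv2.cvtColor(w["frame"],cv2.COLOR_RGB2HSV)
m=(hsv[...,0]>8)&(hsv[...,0]<22)&(hsv[...,1]>150);m[:150]=0;m[300:]=0;m[:,:270]=0;m[:,400:]=0
top=m&(abs(C[...,2]-.0975)<.006)
c,_=cv2.findContours(top.astype('uint8'),0,2);c=max(c,key=cv2.contourArea)
print("amber z",np.percentile(C[m][:,2],[5,25,50,75,95]));e=cv2.fitEllipse(c);print(e,atz(w,*e[0],.0975))
m=(hsv[...,0]>78)&(hsv[...,0]<98)&(hsv[...,1]>110);m[:230]=0;m[400:]=0;m[:,:270]=0;m[:,400:]=0
z=C[m][:,2];print(np.histogram(z,bins=np.arange(.03,.11,.003)))
rim=m&(abs(C[...,2]-.0615)<.005)
P=C[rim][:,:2].astype(np.float32);print(cv2.minAreaRect(P),np.median(C[rim][:,2]))
ear=m&(C[...,2]>.087);print("ear",ear.sum(),np.median(C[ear],0), C[ear][:,2].max())
print("spindle",atz(w,329.5,234,.1075),np.median(C[231:237,327:332].reshape(-1,3),0))
E
```

```text
amber z [0.09114274 0.09701872 0.09762035 0.09812155 0.0988008 ]
((329.5826110839844, 230.19586181640625), (83.79972076416016, 85.65046691894531), 85.74101257324219) [0.63433128 0.00339978 0.0975    ]
(array([   0,    0,    0,    0,    0, 1621, 2653,  579,  616,  761, 3973,
        260,   37,   36,   39,   42,   40,   36,   38,   39,   39,  184,
         61,    0,    0,    0]), array([0.03 , 0.033, 0.036, 0.039, 0.042, 0.045, 0.048, 0.051, 0.054,
       0.057, 0.06 , 0.063, 0.066, 0.069, 0.072, 0.075, 0.078, 0.081,
       0.084, 0.087, 0.09 , 0.093, 0.096, 0.099, 0.102, 0.105, 0.108]))
((0.5553103089332581, -0.03180921822786331), (0.12516076862812042, 0.10107558220624924), 19.918581008911133) 0.061582333801319444
ear 366 [ 0.52124266 -0.08094756  0.09535462] 0.3453393584811729
spindle [0.63432912 0.00356536 0.1075    ] [0.63472912 0.00402053 0.10789904]
```

View pics/w1c.png

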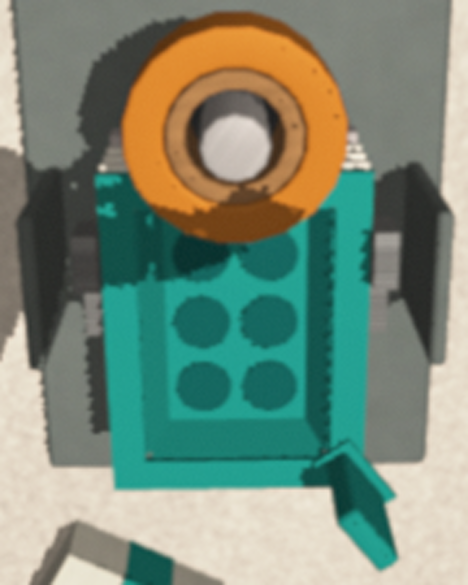

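```bash
python3 - <<'E'
from h import *
w=np.load("w1.npz");C=cloud(w)
Rm=cv2.Rodrigues(w["rvec"])[0];print("cam",-Rm.T@w["tvec"])
g=lambda a,b:(240+a/2.6,180+b/2.6)
c=np.array([atz(w,*g(*p),.0615)[:2] for p in [(97,172),(373,172),(115,488)]]);print(c)
print(np.linalg.norm(c[1]-c[0]),np.linalg.norm(c[2]-c[0]),np.degrees(np.arctan2(*(c[0]-c[2])[::-1])),np.degrees(np.arctan2(*(c[0]-c[1])[::-1]))-90, "mid",(c[1]+c[2])/2)
hsv=cv2.cvtColor(w["frame"],cv2.COLOR_RGB2HSV)
m=(hsv[...,0]>78)&(hsv[...,0]<98)&(hsv[...,1]>110);m[:300]=0;m[405:]=0;m[:,:340]=0;m[:,400:]=0
e=m&(abs(C[...,2]-.0955)<.0025);P=C[e];print(e.sum(),P.mean(0),cv2.minAreaRect(P[:,:2].astype(np.float32)))
v,u=np.nonzero(e);print(u.min(),u.max(),v.min(),v.max())
for yaw in (19,20):
  y=np.radians(yaw);Rz=np.array([[np.cos(y),-np.sin(y)],[np.sin(y),np.cos(y)]])
  mid=(c[1]+c[2])/2;ear=mid-Rz@np.array([.056,.042]);print(yaw,"ear pred",ear,"roll->mid",Rz.T@(np.array([.634,.0035])-mid))
E
```

```text
cam [0.69903268 0.02879145 0.34533936]
[[ 0.59735264  0.03654782]
 [ 0.62671256 -0.0476544 ]
 [ 0.48413027 -0.00461211]]
0.08917408822842876 0.12047176288380729 19.97781097167922 19.222816453922647 mid [ 0.55542141 -0.02613325]
245 [ 0.51881507 -0.08325283  0.09531318] ((0.5184797644615173, -0.0837872177362442), (0.02511676773428917, 0.0078489501029253), 55.67898178100586)
370 392 375 398
19 ear pred [ 0.51614623 -0.08407685] roll->mid [0.08394516 0.00243611]
20 ear pred [ 0.51716347 -0.08475347] roll->mid [0.08397489 0.00097069]
```

```bash
python3 - <<'E'
from h import *
from station import manip
st=manip.sense();print(st["t"]);plan(st,[.634,.0035,.0865],down(np.radians(-70.5)))
E
```

```text
1.8667
shift cm [-0.21 13.35  0.31] turn [ 0.    -0.001  0.001]
```

```bash
python3 -m handwheel '[-0.2,2,0.2,0,0,0,8.5, -0.2,4,0.2,0,0,0,8.5, -0.2,6,0.2,0,0,0,8.5, -0.2,7,0.2,0,0,0,8.5, -0.2,7,0.2,0,0,0,8.5, -0.2,7,0.2,0,0,0,8.5]' 40; python3 - <<'E'
from h import *
from station import manip
st=manip.sense();print(st["t"]);plan(st,[.634,.0035,.0865],down(np.radians(-70.5)))
s=manip.snapshot("wrist");np.savez("w2.npz",**s);cv2.imwrite("pics/w2.png",s["frame"][:,:,::-1])
C=cloud(s)
hsv=cv2.cvtColor(s["frame"],cv2.COLOR_RGB2HSV)
m=(hsv[...,0]>8)&(hsv[...,0]<22)&(hsv[...,1]>150)
top=m&(abs(C[...,2]-.0975)<.006)
c,_=cv2.findContours(top.astype('uint8'),0,2);c=max(c,key=cv2.contourArea);e=cv2.fitEllipse(c);print(e,atz(s,*e[0],.0975))
st=manip.sense();print(st["t"]);plan(st,[.634,.0035,.0865],down(np.radians(-70.5)))
E
```

```text
t: 2.37
tcp_pos: [0.6338, 0.0048, 0.1503]
tool_rot: [-0.12, 0.697, -0.697, 0.119]
force: [-0.5, -0.9, -0.2]
finger_gap: 0.993
2.3667
shift cm [0.02 6.38 0.13] turn [ 0.    -0.001  0.001]
((328.45281982421875, 268.1509094238281), (109.81208038330078, 114.60135650634766), 91.88990020751953) [0.63500168 0.00348846 0.0975    ]
2.4167
shift cm [0.09 6.47 0.09] turn [-0.001 -0.002 -0.001]
```

View pics/w2.png

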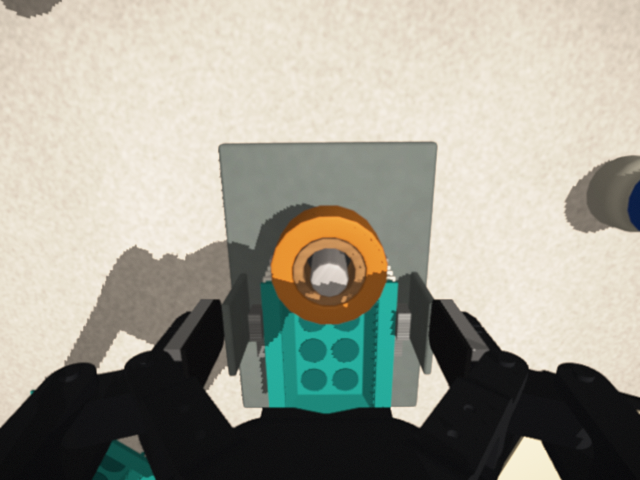

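The roll is at (328,268), centred between the fingertips at columns 215 and 437. Next I'll descend and grip.

```bash
python3 -m handwheel '[0,2,0.1,0,0,0,8.5, 0,4,0.1,0,0,0,8.5, 0,5.4,0.1,0,0,0,8.5, 0,6.4,0.1,0,0,0,8.5, 0,6.4,0.1,0,0,0,8.5, 0,6.4,0.1,0,0,0,8.5]' 40 ; python3 - <<'E'
from h import *
from station import manip
st=manip.sense();plan(st,[.6345,.0035,.0865],down(np.radians(-70.5)));print(st["force"])
s=manip.snapshot("side");crop(s,"pics/s3.png",310,160,430,280,5)
E
```

```text
t: 2.92
tcp_pos: [0.6348, 0.0036, 0.0871]
tool_rot: [0.119, -0.697, 0.697, -0.119]
force: [0.4, -0.3, 0.3]
finger_gap: 0.992
shift cm [0.03 0.06 0.  ] turn [-0.001 -0.002 -0.001]
[ 0.38943087 -0.26777748  0.30790687]
```

View pics/s3.png

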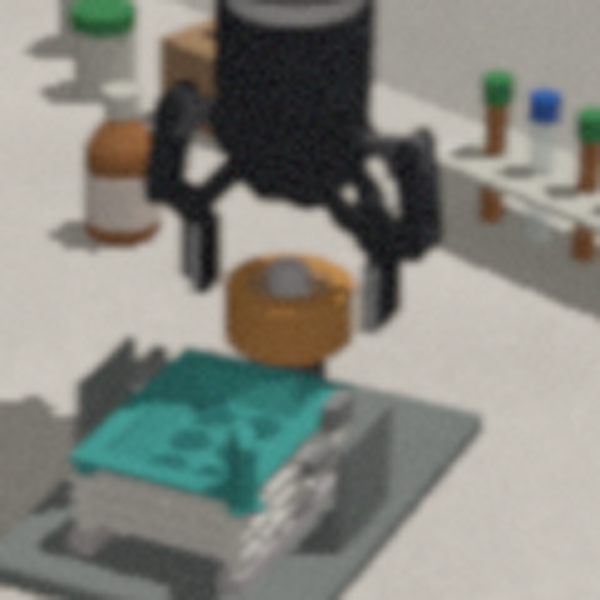

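The open fingertips at (200,285) and (375,325) reach about mid-roll. I'll go 6 mm lower and close.

```bash
python3 -m handwheel '[0,0.6,0,0,0,0,8.5, 0,0.6,0,0,0,0,5.5, 0,0.6,0,0,0,0,5.5, 0,0.6,0,0,0,0,5.5, 0,0.6,0,0,0,0,5.5, 0,0.6,0,0,0,0,5.5, 0,0.6,0,0,0,0,5.5, 0,0.6,0,0,0,0,5.5]' 40 ; python3 - <<'E'
from h import *
from station import manip
st=manip.sense();print(st["force"],st["ft_torque"])
s=manip.snapshot("side");crop(s,"pics/s4.png",310,160,430,280,5)
E
```

```text
t: 3.63
tcp_pos: [0.6346, 0.0036, 0.0813]
tool_rot: [0.119, -0.697, 0.697, -0.119]
force: [-2.0, -0.5, 4.7]
finger_gap: 0.753
[-2.00882734 -0.53928464  4.70867265] [0.04106834 0.15661839 0.0244293 ]
```

View pics/s4.png

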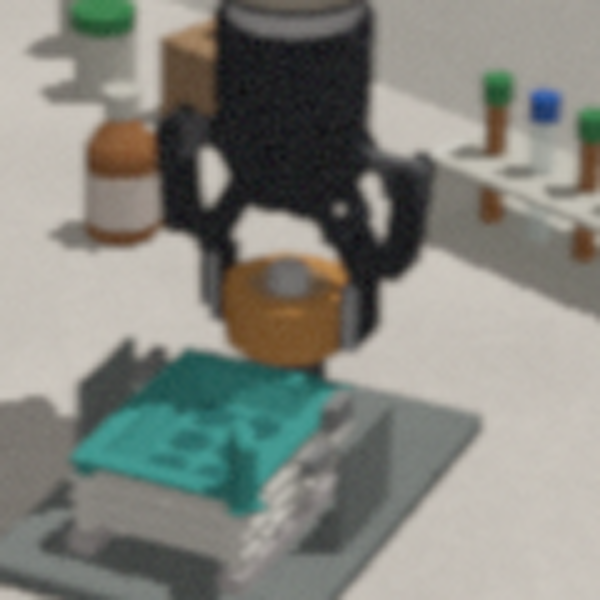

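The fingers grip the roll at an opening of 64 mm. Lifting straight up.

```bash
python3 -m handwheel '[0,-0.5,0,0,0,0,5.5, 0,-1.5,0,0,0,0,5.5, 0,-3,0,0,0,0,5.5, 0,-4.5,0,0,0,0,5.5, 0,-6,0,0,0,0,5.5, 0,-8,0,0,0,0,5.5, 0,-10,0,0,0,0,5.5, 0,-10,0,0,0,0,5.5, 0,-10,0,0,0,0,5.5]' 40 ; python3 - <<'E'
from h import *
from station import manip
st=manip.sense();print(st["force"],st["ft_torque"],st["finger_gap"])
s=manip.snapshot("side");crop(s,"pics/s5.png",310,130,430,280,4)
for a in (-71,-90,-50): plan(st,[.509,.314,.12],down(np.radians(a)))
E
```

```text
t: 4.43
tcp_pos: [0.6348, 0.0036, 0.1816]
tool_rot: [0.118, -0.697, 0.697, -0.12]
force: [0.3, -0.7, -1.4]
finger_gap: 0.758
[ 0.26357688 -0.68167086 -1.39643385] [-0.02192086 -0.00272217 -0.01444103] 0.7583829530159709
shift cm [  1.6    6.11 -33.47] turn [-0.001  0.006 -0.002]
shift cm [  1.6    6.11 -33.47] turn [-0.001  0.338 -0.003]
shift cm [  1.6    6.11 -33.47] turn [-0.002 -0.36  -0.002]
```

View pics/s5.png

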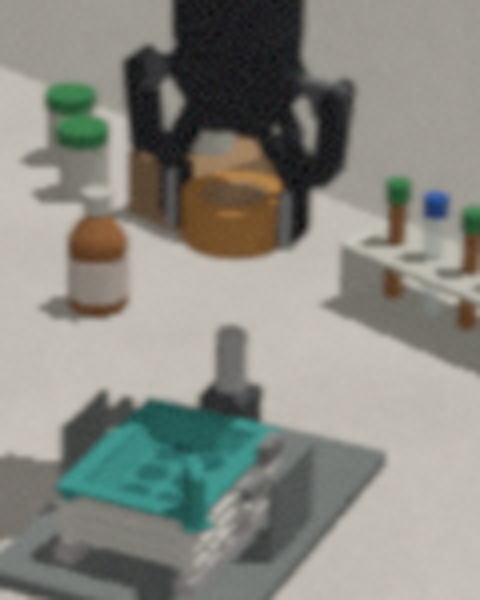

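```bash
python3 -m handwheel '[0.2,0,-3,0,0,0,5.5, 0.4,0,-7,0,0,0,5.5, 0.6,0,-11,0,0,0,5.5, 0.8,0,-15,0,0,0,5.5, 1,1,-19,0,0,0,5.5, 1.2,2,-23,0,0,0,5.5, 1.4,3,-27,0,0,0,5.5, 1.6,4,-31,0,0,0,5.5, 1.6,5,-33.5,0,0,0,5.5, 1.6,5,-33.5,0,0,0,5.5]' 40 ; python3 - <<'E'
from h import *
from station import manip
s=manip.snapshot("wrist");np.savez("w6.npz",**s);cv2.imwrite("pics/w6.png",s["frame"][:,:,::-1])
s=manip.snapshot("top");cv2.imwrite("pics/t6.png",s["frame"][:,:,::-1])
st=manip.sense();print(st["force"],st["q"]);plan(st,[.509,.314,.06],down(np.radians(-71)))
E
```

```text
t: 5.32
tcp_pos: [0.5029, 0.3181, 0.1266]
tool_rot: [-0.124, 0.697, -0.697, 0.118]
force: [0.6, -0.3, -1.9]
finger_gap: 0.757
[-1.16959379 -0.77100224 -1.57014099] [ 3.69450375e-01  6.47084779e-01  1.60482647e+00 -5.27923017e-04
  8.94031088e-01  1.59986617e+00]
shift cm [-0.27  6.83  0.18] turn [-0.001  0.009  0.004]
```

View pics/w6.png

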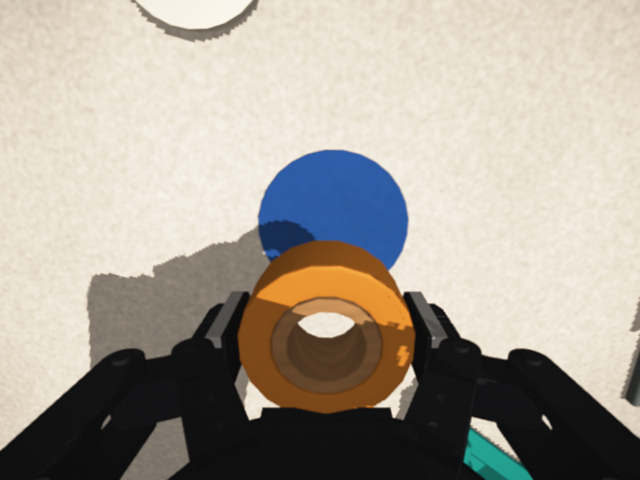

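View pics/t6.png

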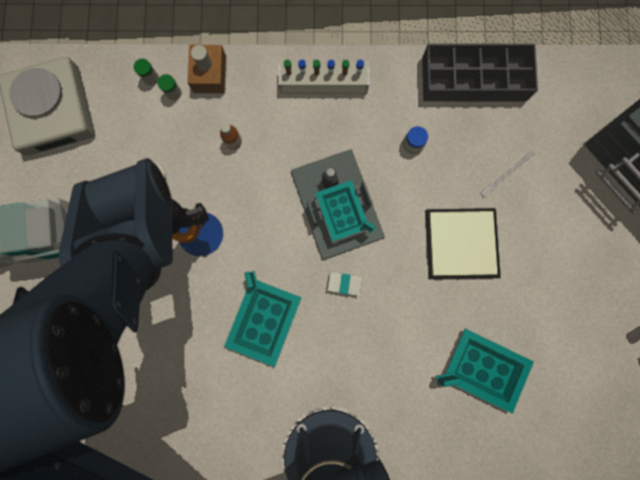

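The wrist view shows the mat edges at columns 258–408, top row 150, with the roll held at (327,335). I'll fit a circle of radius 55 mm to the visible mat edge.

```bash
python3 - <<'E'
from h import *
from scipy.optimize import least_squares
from station import manip
w=np.load("w6.npz");hsv=cv2.cvtColor(w["frame"],cv2.COLOR_RGB2HSV)
m=((hsv[...,0]>100)&(hsv[...,0]<130)&(hsv[...,1]>120)).astype('uint8')
c,_=cv2.findContours(m,0,cv2.CHAIN_APPROX_NONE);c=max(c,key=cv2.contourArea)[:,0]
c=c[(c[:,1]<210)|((c[:,1]<240)&(c[:,0]>395))]
P=np.array([atz(w,u,v,.003)[:2] for u,v in c])
r=least_squares(lambda p:np.hypot(*(P-p[:2]).T)-p[2],[.51,.31,.055],loss='soft_l1',f_scale=.001);print(r.x,len(P))
st=manip.sense();plan(st,[r.x[0],r.x[1],.0175],down(np.radians(-71)))
C=cloud(w)
m=(hsv[...,0]>8)&(hsv[...,0]<22)&(hsv[...,1]>150);print(np.percentile(C[m][:,2],[50,75,90]))
E
```

```text
[0.50867175 0.31467808 0.05328598] 211
shift cm [-0.28 11.08  0.1 ] turn [-0.001  0.009  0.004]
[0.14287054 0.14335337 0.14376941]
```

```bash
python3 -m handwheel '[-0.2,3,0,0,0,0,5.5, -0.3,6,0.1,0,0,0,5.5, -0.3,8,0.1,0,0,0,5.5, -0.3,9.5,0.1,0,0,0,5.5, -0.3,9.5,0.1,0,0,0,5.5, -0.3,9.5,0.1,0,0,0,5.5]' 40 ; python3 - <<'E'
from h import *
from station import manip
st=manip.sense();print(st["force"]);plan(st,[.5087,.3147,.0168],down(np.radians(-71)))
E
```

```text
t: 5.92
tcp_pos: [0.5114, 0.3129, 0.0346]
tool_rot: [0.119, -0.697, 0.697, -0.117]
force: [-0.0, 1.4, -1.4]
finger_gap: 0.755
[-0.02692831  1.36538974 -1.3788833 ]
shift cm [ 0.19  1.78 -0.26] turn [-0.     0.004  0.002]
```

```bash
python3 -m handwheel '[0.1,0.6,-0.2,0,0,0,5.5, 0.15,1.1,-0.25,0,0,0,5.5, 0.15,1.4,-0.25,0,0,0,5.5, 0.15,1.55,-0.25,0,0,0,5.5, 0.15,1.55,-0.25,0,0,0,5.5]' 40 ; python3 - <<'E'
from h import *
from station import manip
st=manip.sense();print(st["force"]);plan(st,[.5087,.3147,.0168],down(np.radians(-71)))
E
```

```text
t: 6.33
tcp_pos: [0.509, 0.3164, 0.02]
tool_rot: [0.119, -0.697, 0.697, -0.119]
force: [0.1, 0.2, -1.1]
finger_gap: 0.751
[ 0.08667117  0.18395016 -1.11391958]
shift cm [0.08 0.32 0.15] turn [-0.     0.006 -0.   ]
```

```bash
python3 -m handwheel '[0.05,0.15,0.1,0,0,0,5.5, 0.05,0.28,0.1,0,0,0,5.5, 0.05,0.28,0.1,0,0,0,5.5]' 40; python3 -c "
from station import manip;s=manip.sense();print(s['force'],s['tcp_pos'])"
```

```text
t: 6.58
tcp_pos: [0.5088, 0.3152, 0.0171]
tool_rot: [0.119, -0.697, 0.697, -0.119]
force: [-0.3, 0.3, -0.7]
finger_gap: 0.75
[-0.33971484  0.27835569 -0.65055527] [0.5088246  0.31519398 0.01714025]
```

```bash
python3 -m handwheel '[0,0.05,0,0,0,0,5.5, 0,0.1,0,0,0,0,5.5, 0,0.1,0,0,0,0,6.8, 0,0.1,0,0,0,0,7.4, 0,0.1,0,0,0,0,8.5, 0,0.1,0,0,0,0,8.5, 0,0.1,0,0,0,0,8.5]' 40; python3 -m handwheel '[0,-1,0,0,0,0,8.5, 0,-3,0,0,0,0,8.5, 0,-6,0,0,0,0,8.5, 0,-10,0,0,0,0,8.5, 0,-14,0,0,0,0,8.5, 0,-16,0,0,0,0,8.5, 0,-16,0,0,0,0,8.5]'; python3 - <<'E'
from h import *
from station import manip
s=manip.snapshot("wrist");np.savez("w7.npz",**s);cv2.imwrite("pics/w7.png",s["frame"][:,:,::-1])
st=manip.sense();print(st["q"]);plan(st,[.5175,-.0845,.20],down(np.radians(-34)))
E
```

```text
t: 7.17
tcp_pos: [0.509, 0.3153, 0.0163]
tool_rot: [-0.119, 0.697, -0.697, 0.119]
force: [0.3, 0.2, 0.6]
finger_gap: 0.998
t: 7.75
tcp_pos: [0.5121, 0.3166, 0.1828]
tool_rot: [-0.115, 0.698, -0.696, 0.123]
force: [0.9, -0.5, 0.2]
finger_gap: 0.996
[3.68230194e-01 5.75711301e-01 1.56615688e+00 1.08398372e-05
 9.92262272e-01 1.60109609e+00]
shift cm [12.61 -2.1  38.01] turn [-0.002 -0.639 -0.007]
```

View pics/w7.png

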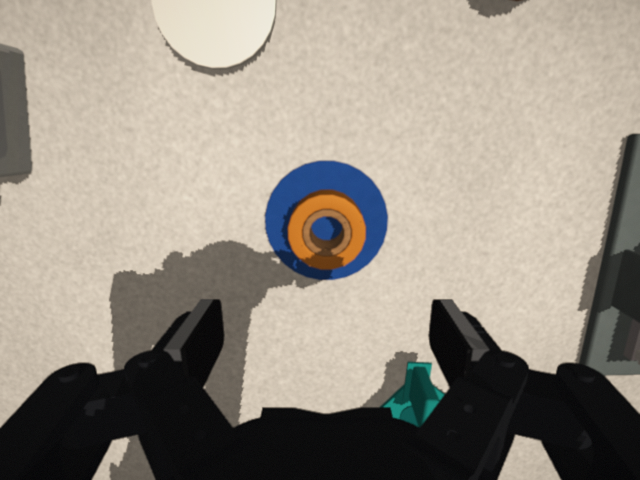

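The mat is centred at (326,220) and the roll lies flat inside it at (326,230), released. Moving to the ear.

```bash
python3 -c "
from h import *
w=np.load('w7.npz');print(atz(w,326.5,231,.033),atz(w,326,220,.003))"
python3 -m handwheel '[1.3,-2,4,0,-0.1,0,4.5, 2.6,-2.1,8,0,-0.2,0,4.5, 3.9,-2.1,12,0,-0.3,0,4.5, 5.2,-2.1,16,0,-0.4,0,4.5, 6.6,-2.1,20,0,-0.5,0,4.5, 8,-2.1,24,0,-0.6,0,4.5, 9.4,-2.1,28,0,-0.64,0,4.5, 10.8,-2.1,32,0,-0.64,0,4.5, 12,-2.1,36,0,-0.64,0,4.5, 12.6,-2.1,38,0,-0.64,0,4.5]' 80; python3 -m handwheel '[0,0,0,0,0,0,4.5, 0,0,0,0,0,0,4.5]'; python3 - <<'E'
from h import *
from station import manip
s=manip.snapshot("wrist");np.savez("w8.npz",**s);cv2.imwrite("pics/w8.png",s["frame"][:,:,::-1])
st=manip.sense();print(st["q"]);plan(st,[.5175,-.0845,.20],down(np.radians(-33.6)))
E
```

```text
[0.50865408 0.31460053 0.033     ] [0.5104233  0.31563287 0.003     ]
t: 8.63
tcp_pos: [0.5148, -0.0881, 0.1959]
tool_rot: [-0.332, 0.625, -0.624, 0.331]
force: [0.6, 0.4, -0.4]
finger_gap: 0.526
t: 8.8
tcp_pos: [0.515, -0.0864, 0.1959]
tool_rot: [-0.331, 0.626, -0.624, 0.33]
force: [-0.6, 0.1, -0.1]
finger_gap: 0.53
[-3.78237022e-01  4.64082567e-01  1.74214593e+00  5.36276855e-04
  9.38909119e-01  2.16283340e-01]
shift cm [-0.19 -0.4   0.2 ] turn [ 0.004 -0.008  0.   ]
```

View pics/w8.png

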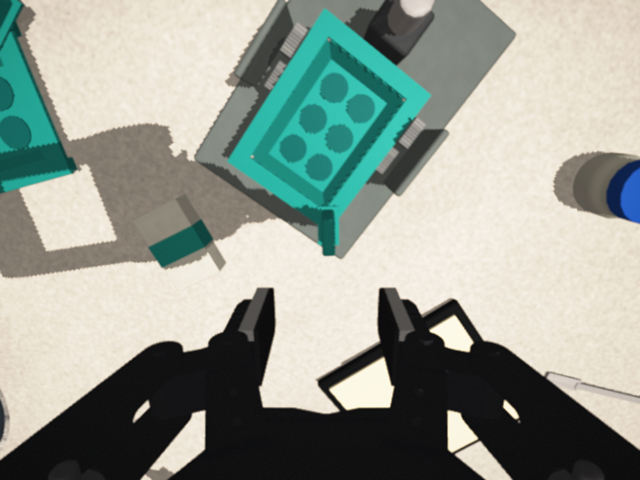

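The ear stands upright at (329,230) in the wrist view, along the image's vertical, so the yaw matches. I'll refine the ear and the tray corners.

```bash
python3 - <<'E'
from h import *
from station import manip
w=np.load("w8.npz");C=cloud(w)
crop(w,"pics/w8c.png",220,0,440,270,2.2)
hsv=cv2.cvtColor(w["frame"],cv2.COLOR_RGB2HSV)
m=(hsv[...,0]>78)&(hsv[...,0]<98)&(hsv[...,1]>110);m[:,:220]=0;m[270:]=0
e=m&(abs(C[...,2]-.0955)<.002);P=C[e];r=cv2.minAreaRect(P[:,:2].astype(np.float32));print(e.sum(),P.mean(0),r)
v,u=np.nonzero(e);print(np.percentile(u,[2,98]),np.percentile(v,[2,98]))
q=C[m&(C[...,2]<.065)&(C[...,2]>.058)];print("rim",np.median(q[:,2]),cv2.minAreaRect(q[:,:2].astype(np.float32)))
cs=np.array([atz(w,u,v,.0615)[:2] for u,v in [(229,158),(324,10),(430,97)]]);print(cs,(cs[0]+cs[2])/2)
E
```

```text
449 [ 0.51770644 -0.08262003  0.09558685] ((0.5171428918838501, -0.0829409658908844), (0.0243106447160244, 0.00859789177775383), 56.12406539916992)
[322. 334.] [219.96 254.  ]
rim 0.0617720789433888 ((0.5520310997962952, -0.032583728432655334), (0.1323792189359665, 0.10106515139341354), 20.226604461669922)
[[ 0.48617739 -0.00279257]
 [ 0.59536723  0.03637998]
 [ 0.62570771 -0.0479955 ]] [ 0.55594255 -0.02539404]
```

View pics/w8c.png

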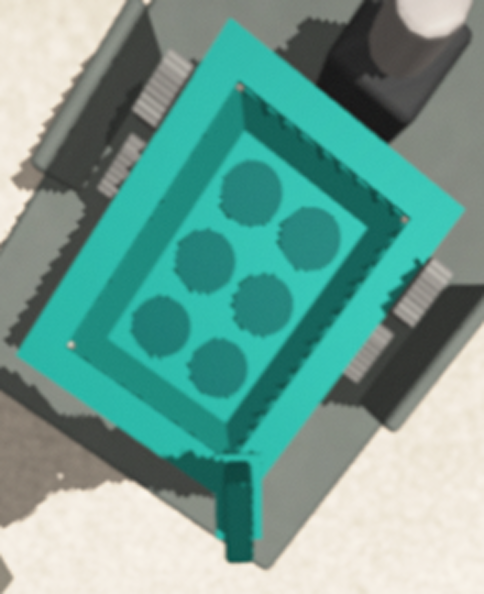

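```bash
python3 - <<'E'
from h import *
from station import manip
st=manip.sense();plan(st,[.5174,-.0835,.120],down(np.radians(-33.8)))
E
```

```text
shift cm [-0.27  7.6   0.17] turn [ 0.004 -0.005  0.   ]
```

```bash
python3 -m handwheel '[-0.2,2.5,0.1,0,0,0,4, -0.25,5,0.15,0,0,0,4, -0.25,7,0.15,0,0,0,4, -0.25,7.6,0.15,0,0,0,4, -0.25,7.6,0.15,0,0,0,4, -0.25,7.6,0.15,0,0,0,4]' 80; python3 - <<'E'
from h import *
from station import manip
st=manip.sense();plan(st,[.5174,-.0835,.084],down(np.radians(-33.8)))
w=manip.snapshot("wrist");crop(w,"pics/w9.png",180,180,460,400,2.6)
C=cloud(w)
hsv=cv2.cvtColor(w["frame"],cv2.COLOR_RGB2HSV)
m=(hsv[...,0]>78)&(hsv[...,0]<98)&(hsv[...,1]>110)
e=m&(abs(C[...,2]-.0955)<.002);P=C[e];r=cv2.minAreaRect(P[:,:2].astype(np.float32));print(e.sum(),P.mean(0),r)
E
```

```text
t: 9.35
tcp_pos: [0.5184, -0.0826, 0.1212]
tool_rot: [-0.333, 0.624, -0.624, 0.332]
force: [-0.4, -0.5, -0.6]
finger_gap: 0.465
shift cm [ 0.13  3.72 -0.03] turn [ 0.001 -0.001  0.   ]
871 [ 0.51801077 -0.08241596  0.09560529] ((0.5171023607254028, -0.08332660794258118), (0.02584562636911869, 0.008844156749546528), 56.55931091308594)
```

View pics/w9.png

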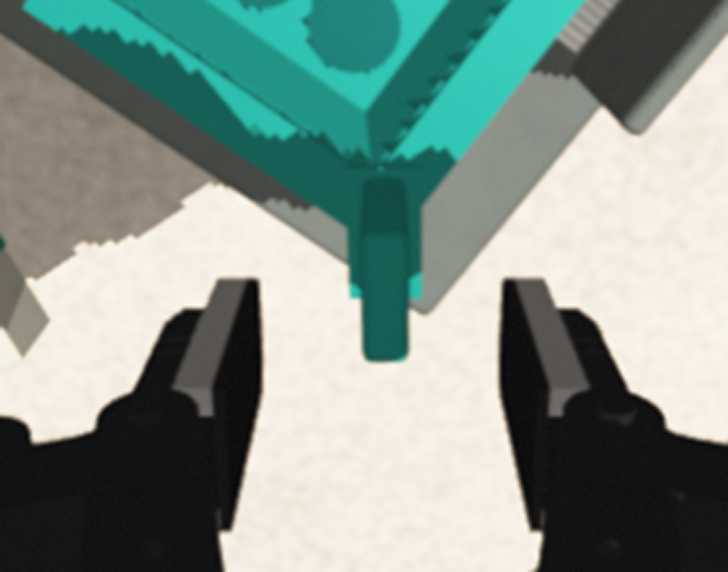

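The ear's top is at crop (386,300), between the pads at columns 255 and 505. Descending and closing.

```bash
python3 -m handwheel '[0.1,1.5,0,0,0,0,4, 0.1,3,0,0,0,0,4, 0.1,3.7,0,0,0,0,4, 0.1,3.7,0,0,0,0,4, 0.1,3.7,0,0,0,0,2.5, 0.1,3.7,0,0,0,0,1.6, 0.1,3.7,0,0,0,0,0.5, 0.1,3.7,0,0,0,0,0.5, 0.1,3.7,0,0,0,0,0.5, 0.1,3.7,0,0,0,0,0.5]' 80; python3 - <<'E'
from h import *
from station import manip
st=manip.sense();print(st["force"],st["ft_torque"]);plan(st,[.5174,-.0835,.084],down(np.radians(-33.8)))
w=manip.snapshot("side");crop(w,"pics/s10.png",300,170,430,290,5)
E
```

```text
t: 10.23
tcp_pos: [0.5184, -0.0848, 0.0852]
tool_rot: [0.332, -0.624, 0.624, -0.333]
force: [-1.8, 0.7, 6.3]
finger_gap: 0.085
[-1.83240943  0.6855711   6.32957841] [0.21258375 0.18361985 0.43865807]
shift cm [-0.05  0.12 -0.16] turn [-0.001 -0.002  0.   ]
```

View pics/s10.png

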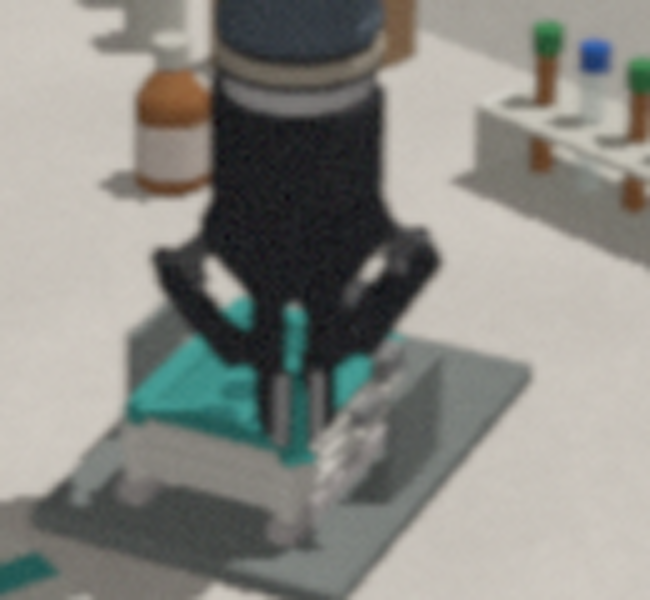

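The fingers straddle the ear and hold it. Now I'll peel by tipping about the far foot, with a turn about tool −z.

```bash
python3 -m handwheel '[-0.04,-0.17,0,0,0,-0.0125,0.5, -0.09,-0.34,0,0,0,-0.025,0.5, -0.14,-0.51,0,0,0,-0.0375,0.5, -0.19,-0.68,0,0,0,-0.05,0.5, -0.24,-0.85,0,0,0,-0.0625,0.5, -0.29,-1.02,0,0,0,-0.075,0.5, -0.35,-1.19,0,0,0,-0.0875,0.5, -0.4,-1.35,0,0,0,-0.1,0.5, -0.4,-1.35,0,0,0,-0.1,0.5]' 80; python3 - <<'E'
from h import *
from station import manip
st=manip.sense();print(st["force"],st["ft_torque"])
w=manip.snapshot("side");crop(w,"pics/s11.png",300,170,430,290,5)
w=manip.snapshot("wrist");cv2.imwrite("pics/w11.png",w["frame"][:,:,::-1]);np.savez("w11.npz",**w)
E
```

```text
t: 11.03
tcp_pos: [0.5201, -0.0812, 0.0981]
tool_rot: [0.364, -0.606, 0.64, -0.3]
force: [-4.9, -3.5, 5.1]
finger_gap: 0.092
[-4.89986412 -3.45010734  5.07753407] [-0.11314969  0.46287446  0.17005809]
```

View pics/s11.png

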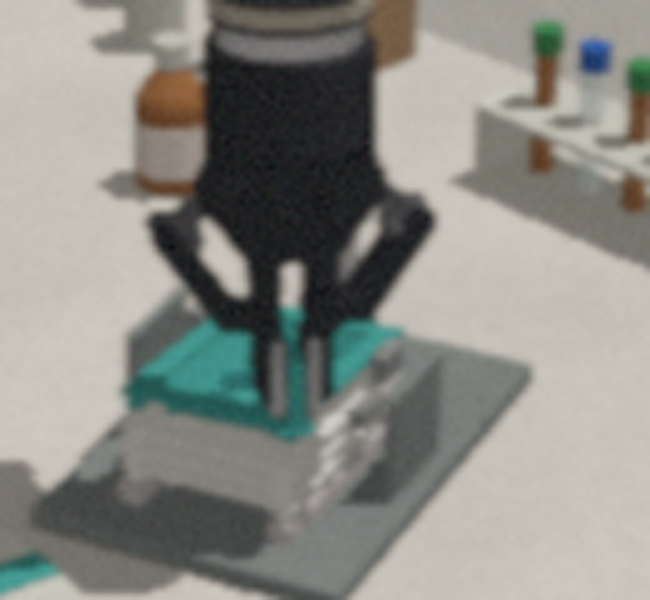

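View pics/w11.png

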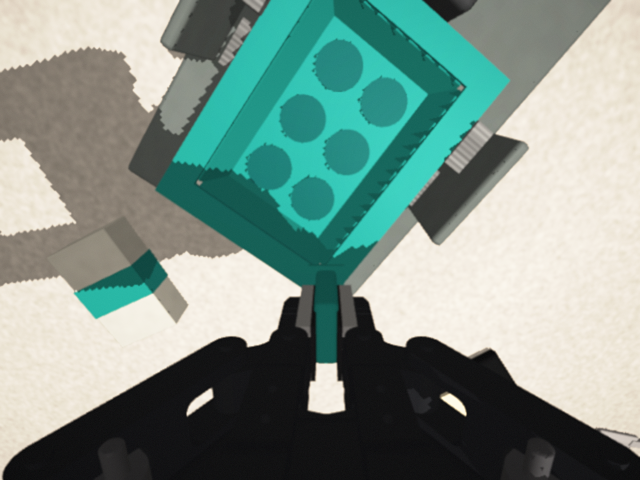

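```bash
cat >> h.py <<'E'
def rim(w,mid,yaw,z0=.0615,box=None):
    "fit plane to teal rim: iterative, returns heights at near/far corners"
    C=cloud(w);hsv=cv2.cvtColor(w["frame"],cv2.COLOR_RGB2HSV)
    m=(hsv[...,0]>78)&(hsv[...,0]<98)&(hsv[...,1]>110)&(w["depth"]>0)
    y=np.radians(yaw);Rz=np.array([[np.cos(y),-np.sin(y)],[np.sin(y),np.cos(y)]])
    P=C[m];L=(P[:,:2]-mid)@Rz
    k=(abs(L[:,0])<.058)&(abs(L[:,1])<.043)&((abs(L[:,0])>.051)|(abs(L[:,1])>.036))&~((L[:,0]<-.035)&(L[:,1]<-.02))
    P=P[k];L=L[k]
    A=np.c_[L,np.ones(len(L))];wt=np.ones(len(L),bool)
    for _ in range(8):
        c=np.linalg.lstsq(A[wt],P[wt,2],rcond=None)[0];r=abs(P[:,2]-A@c);wt=r<max(.0015,np.percentile(r,60))
    f=lambda x,y:c[0]*x+c[1]*y+c[2]
    return dict(near=f(-.06,-.045),far=f(.06,.045),mx=f(-.06,.045),px=f(.06,-.045),n=int(wt.sum()))
E
python3 - <<'E'
from h import *
print(rim(np.load("w8.npz"),[.5558,-.0257],19.6))
print(rim(np.load("w11.npz"),[.5558,-.0257],19.6))
E
```

```text
{'near': np.float64(0.06185518892419931), 'far': np.float64(0.061924543792514476), 'mx': np.float64(0.06181954555078441), 'px': np.float64(0.06196018716592938), 'n': 4967}
{'near': np.float64(0.07506646495336833), 'far': np.float64(0.06115792857521657), 'mx': np.float64(0.0700963570242255), 'px': np.float64(0.0661280365043594), 'n': 12236}
```

The near corner is up 13 mm and the far corner is still down. Continuing to about 20 mm, with a little less inward push.

```bash
python3 -m handwheel '[-0.02,-0.17,0,0,0,-0.0125,0.5, -0.05,-0.34,0,0,0,-0.025,0.5, -0.08,-0.51,0,0,0,-0.0375,0.5, -0.11,-0.68,0,0,0,-0.05,0.5, -0.12,-0.72,0,0,0,-0.053,0.5, -0.12,-0.72,0,0,0,-0.053,0.5]' 80; python3 - <<'E'
from h import *
from station import manip
st=manip.sense();print(st["force"],st["ft_torque"])
w=manip.snapshot("wrist");np.savez("w12.npz",**w);print(rim(w,[.5558,-.0257],19.6))
R0=R.from_quat(st["tool_rot"]);print("up in tool",R0.inv().apply([0,0,1]))
E
```

```text
t: 11.63
tcp_pos: [0.5216, -0.0794, 0.1049]
tool_rot: [0.379, -0.597, 0.648, -0.284]
force: [-2.8, 1.0, 4.4]
finger_gap: 0.093
[-2.79935471  0.98494233  4.37781329] [0.55212397 0.15827    0.17424389]
{'near': np.float64(0.08249562644888131), 'far': np.float64(0.06088082522674259), 'mx': np.float64(0.07477635080786098), 'px': np.float64(0.06860010086776293), 'n': 12313}
up in tool [ 1.52580861e-01 -9.88290915e-01  3.84060021e-04]
```

The near corner is up 20.6 mm with the far corner down. Now lifting the whole tray straight up.

```bash
python3 -m handwheel '[0.03,-0.2,0,0,0,0,0.5, 0.09,-0.6,0,0,0,0,0.5, 0.15,-1,0,0,0,0,0.5, 0.22,-1.4,0,0,0,0,0.5, 0.28,-1.8,0,0,0,0,0.5, 0.34,-2.2,0,0,0,0,0.5, 0.4,-2.6,0,0,0,0,0.5, 0.49,-3.2,0,0,0,0,0.5, 0.6,-4,0,0,0,0,0.5, 0.6,-4,0,0,0,0,0.5]' 80; python3 - <<'E'
from h import *
from station import manip
st=manip.sense();print(st["force"],st["ft_torque"])
w=manip.snapshot("side");crop(w,"pics/s13.png",300,150,430,290,4)
w=manip.snapshot("wrist");np.savez("w13.npz",**w);cv2.imwrite("pics/w13.png",w["frame"][:,:,::-1]);print(rim(w,[.5558,-.0257],19.6))
E
```

```text
t: 12.52
tcp_pos: [0.5224, -0.0798, 0.1469]
tool_rot: [0.378, -0.596, 0.649, -0.284]
force: [-0.6, -0.2, 0.8]
finger_gap: 0.092
[-0.56602435 -0.22715809  0.76572341] [ 0.02792538 -0.02175921 -0.02446111]
{'near': np.float64(0.12402486675937147), 'far': np.float64(0.10092349196654146), 'mx': np.float64(0.11557021540385601), 'px': np.float64(0.10937814332205692), 'n': 12073}
```

View pics/s13.png

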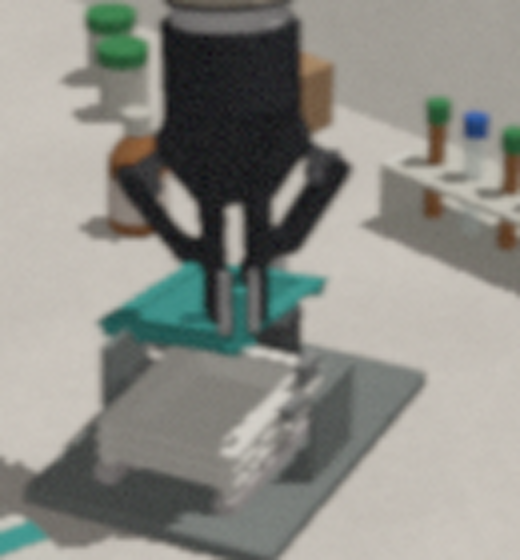

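View pics/w13.png

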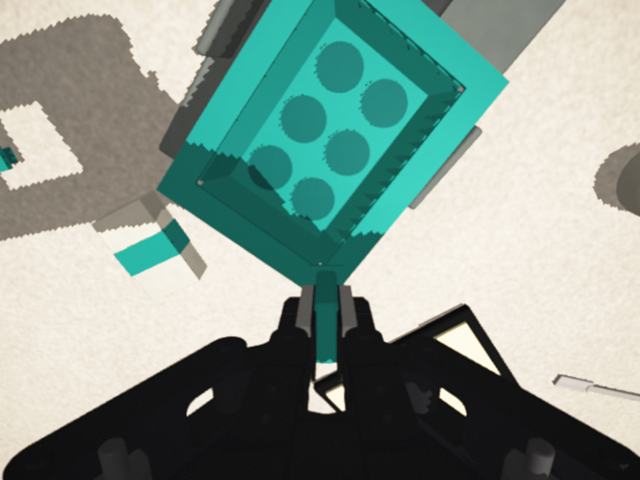

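The tray is clear of the station and the white tray stays put at crop (190,400). Next I'll raise it, level it and carry it to the panel.

```bash
python3 - <<'E'
from h import *
from station import manip
st=manip.sense();D=down(np.radians(-33.8))
plan(st,[.524,-.080,.187],D);plan(st,[.449,-.3715,.187],D)
E
```

```text
shift cm [ 0.53 -4.09  0.21] turn [-0.001 -0.003  0.153]
shift cm [28.56  0.24 10.28] turn [-0.001 -0.003  0.153]
```

```bash
python3 -m handwheel '[0.1,-0.8,0,0,0,0.02,0.5, 0.2,-1.6,0,0,0,0.05,0.5, 0.3,-2.6,0.1,0,0,0.08,0.5, 0.4,-3.4,0.1,0,0,0.11,0.5, 0.5,-4.1,0.2,0,0,0.14,0.5, 1.5,-4,0.6,0,0,0.153,0.5, 3.5,-3.6,1.3,0,0,0.153,0.5, 5.9,-3.2,2.2,0,0,0.153,0.5, 8.5,-2.8,3.1,0,0,0.153,0.5, 11.3,-2.4,4.1,0,0,0.153,0.5]' 80; python3 - <<'E'
from h import *
from station import manip
st=manip.sense();D=down(np.radians(-33.8));print(st["finger_gap"])
plan(st,[.449,-.3715,.187],D)
E
```

```text
t: 13.45
tcp_pos: [0.4943, -0.1924, 0.1858]
tool_rot: [-0.333, 0.624, -0.624, 0.332]
force: [0.3, 0.1, -0.7]
finger_gap: 0.091
0.09052252245052962
shift cm [17.39 -0.13  6.22] turn [ 0.001 -0.002 -0.   ]
```

```bash
python3 -m handwheel '[2.5,0,0.9,0,0,0,0.5, 5,0,1.8,0,0,0,0.5, 7.5,0,2.7,0,0,0,0.5, 10,0,3.6,0,0,0,0.5, 12.5,0,4.4,0,0,0,0.5, 14.5,0,5.2,0,0,0,0.5, 16,-0.1,5.7,0,0,0,0.5, 17,-0.1,6.1,0,0,0,0.5, 17.4,-0.1,6.2,0,0,0,0.5, 17.4,-0.1,6.2,0,0,0,0.5]' 80; python3 - <<'E'
from h import *
from station import manip
D=down(np.radians(-33.8));st=manip.sense()
print(st["finger_gap"])
for n in ("wrist","top","side"):
    w=manip.snapshot(n);np.savez(f"{n}14.npz",**w);cv2.imwrite(f"pics/{n}14.png",w["frame"][:,:,::-1])
    if n=="wrist": print(rim(w,[.488,-.313],19.6))
st=manip.sense();plan(st,[.449,-.3715,.187],D);print(st["force"])
E
```

```text
t: 14.28
tcp_pos: [0.449, -0.3713, 0.1869]
tool_rot: [-0.332, 0.625, -0.624, 0.332]
force: [0.5, 1.4, 0.5]
finger_gap: 0.086
0.08631305381547177
{'near': np.float64(0.1634345632374264), 'far': np.float64(0.1633873742328012), 'mx': np.float64(0.16343808225370793), 'px': np.float64(0.16338385521651966), 'n': 12084}
shift cm [ 0.17 -0.    0.08] turn [ 0.001 -0.002 -0.001]
[ 0.52146684 -0.05738687 -1.23534801]
```

View pics/wrist14.png

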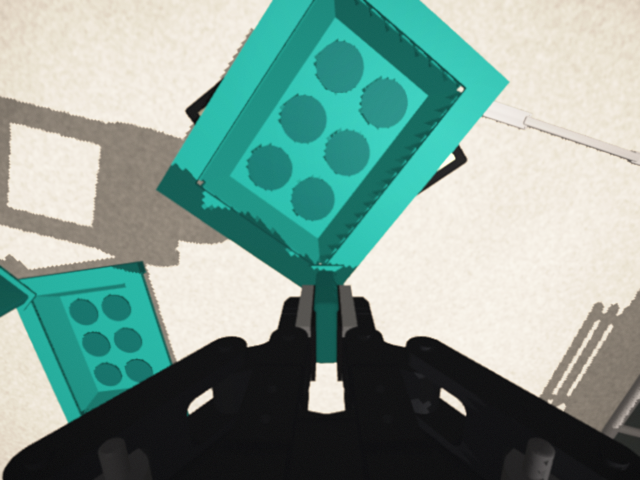

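View pics/top14.png

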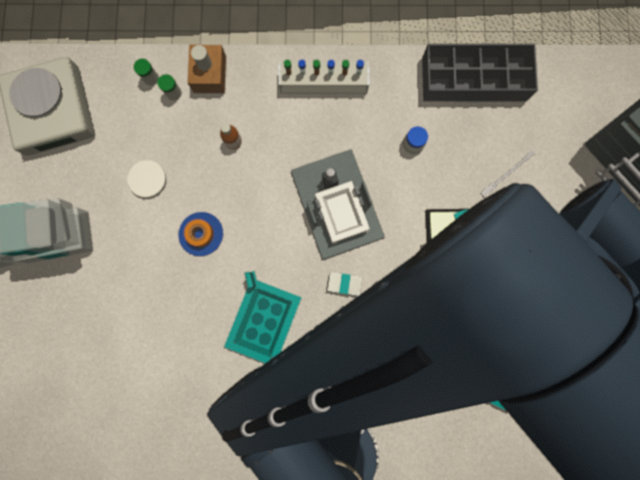

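View pics/side14.png

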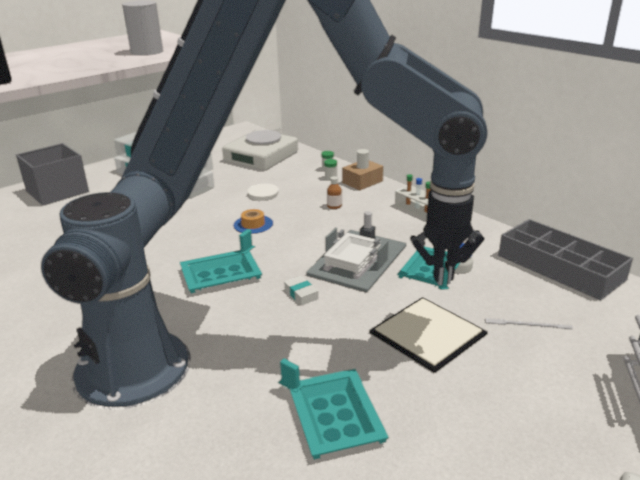

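The tray is over the panel and level. The top view shows the roll on the mat at (198,233) and the white tray seated at (343,212). Checking the tray's middle against the panel's.

```bash
python3 - <<'E'
from h import *
from station import manip
w=np.load("wrist14.npz");s=np.load("side14.npz");t=np.load("top0.npz")
a,b=[atz(w,u,v,.1634)[:2] for u,v in [(157,187),(508,82)]];print("mid from corners",(a+b)/2,np.linalg.norm(a-b))
print("panel side",np.mean([atz(s,u,v,.013) for u,v in [(371,331),(424,299),(487,328),(434,364)]],0))
print("panel top",np.mean([atz(t,u,v,.013) for u,v in [(426,209),(496,208),(500,277),(428,279)]],0))
t2=np.load("top14.npz")
for n,T in (("before",t),("after",t2)):
    hsv=cv2.cvtColor(T["frame"],cv2.COLOR_RGB2HSV)
C=cloud(t2);print("white rim z",np.percentile(C[190:235,325:362].reshape(-1,3)[:,2],[50,80,90]))
hsv=cv2.cvtColor(t2["frame"],cv2.COLOR_RGB2HSV)
m=(hsv[...,0]>8)&(hsv[...,0]<22)&(hsv[...,1]>150);m[:,:150]=0;m[:,250:]=0;m[:210]=0;m[260:]=0
v,u=np.nonzero(m);print("roll",atz(t2,(u.min()+u.max())/2,(v.min()+v.max())/2,.03), np.median(C[m],0))
print(manip.sense()["tcp_pos"],manip.sense()["t"])
crop(t2,"pics/t14c.png",285,145,395,265,5)
E
```

```text
mid from corners [ 0.487156   -0.31278969] 0.14825964903845543
panel side [ 0.48750931 -0.32017384  0.013     ]
panel top [ 0.48927981 -0.31300524  0.013     ]
white rim z [0.0406749  0.05089768 0.05270129]
roll [0.50778788 0.31339317 0.03      ] [0.50456403 0.30996164 0.03219916]
[ 0.44930898 -0.36962912  0.18699862] 14.4333
```

View pics/t14c.png

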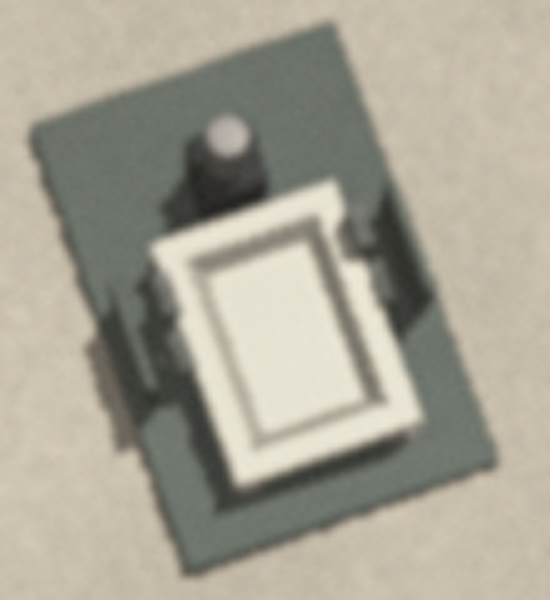

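The white rim is at 51–52 mm, seated as before. Letting the arm settle before handing in.

```bash
python3 -m handwheel '[0.2,0,0.1,0,0,0,0.5, 0.2,0,0.1,0,0,0,0.5, 0.2,0,0.1,0,0,0,0.5, 0.2,0,0.1,0,0,0,0.5, 0.2,0,0.1,0,0,0,0.5, 0.2,0,0.1,0,0,0,0.5, 0.2,0,0.1,0,0,0,0.5, 0.2,0,0.1,0,0,0,0.5]' 80; python3 - <<'E'
from h import *
from station import manip
w=manip.snapshot("wrist");print(rim(w,[.488,-.313],19.6));st=manip.sense();print(abs(st["qd"]).max(),st["tcp_pos"],st["finger_gap"])
print(manip.sign_off())
E
```

```text
t: 15.1
tcp_pos: [0.4489, -0.3732, 0.1871]
tool_rot: [0.332, -0.624, 0.624, -0.332]
force: [-1.2, 0.2, -1.0]
finger_gap: 0.088
{'near': np.float64(0.16366675344991666), 'far': np.float64(0.16352243421459212), 'mx': np.float64(0.16362435686448004), 'px': np.float64(0.16356483080002873), 'n': 11781}
0.0016071340848378267 [ 0.4488942  -0.37326994  0.18709289] 0.08718353450401371
the job is handed in; nothing more can be done
None
```

The job is handed in at about 15 s. The amber roll is on the blue mat, and the teal tray is held still and level above the light panel.

- **Roll:** I slid it up off the spindle and released it flat on the mat, within about 2 mm of the mat's centre.
- **Peel:** The ear corner rose 20.6 mm. Over the same motion the far corner's height changed by no more than 1 mm, so it stayed down. I then lifted the tray straight up.
- **White tray:** It stayed in its seat. Its rim measured 51–52 mm, against an expected 51.5 mm.
- **Final hold:** The tray's rim is at 163.6 mm, about 15 cm above the panel's face. Corner heights agree within 0.2 mm and the joints are practically still.

**Disagreement between cameras:** The tray's middle is within about 3 mm of the panel's centre going by the top camera. The side camera put the panel about 7 mm farther in y, and I went with the top camera. The later views showed nothing else moved, but I judged that by eye and did not measure it. In the last top view the arm also hid part of the scene.

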